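# Transfer a row of water samples to the indexed bench rack

## Robot

A 6-joint arm with a two-finger parallel gripper is mounted at the origin on a cart in front of the work surface, level with it; the furniture and walls round the work are solid. World frame = base frame: x ahead of the robot, y to its left, z up, the work surface at z = 0. Lengths are in m, angles in rad, forces in N, time in s.
With the tool pointing down it reaches from about 0.35 to 0.85 m from the base axis. Payload 8.1 kg.
Tool frame: the origin (TCP) lies at the very end of the fingers, on their centre line; the grasp point (between the pads) lies ctrl.pinch_z behind it (ctrl.pinch_z is the distance from the TCP to the grasp point, in m); z points along the fingers, y is the line along which they close (so a half turn about z gives the same grasp; the last joint's range is limited). The gripper opens to 85 mm and grips with 20 to 120 N. Pads are 22 mm wide; open, the fingers measure 114 mm over their backs; the gripper's body (76 mm by 85 mm) begins 54 mm behind the grasp point. The pads swing forward as they close: fully open they stand 13 mm farther back than shut.
Start: joints at [1.251, 0.13, 1.488, -0, 1.523, -0.085], TCP at [0.14, 0.584, 0.231] pointing down, gripper open.
Joint ranges: [-2.96, 2.96], [-0.89, 2.26], [0.02, 2.5], [-1.34, 4.48], [0, 2.73], [-2.66, 2.66]. Speed limits (rad/s): [2.39, 2.39, 2.79, 3.14, 3.14, 3.14].

## Interface

Orientations are given as a unit quaternion [x, y, z, w].
In Python, from plant import ctrl gives the robot as it stands. The module is installed in compiled form; this text tells all that it offers.
- The arm moves only by the shell command python3 -m handwheel 'ROWS' [FORCE]. ROWS is JSON, a list of rows, each an object of numbers: "tx", "ty", "tz": the shift along the tool's x, y, z in cm; "yaw": the turn about the tool's z in rad; "gripper": the opening, from 0 (shut) to 1 (fully open). In form: [{"tx": .., "ty": .., "tz": .., "yaw": .., "gripper": ..}, ...]. A call has 1 to 10 rows; each row is the pose to reach, as a shift and turn from the pose commanded when the call began, along the tool's axes at that moment; what a row does not reach only later rows make up. A row lasts 1/8 s, in which the tool goes at most 62.5 mm and 10.7 degrees, less where a joint would pass 70% of its speed; a pose out of reach is approached as far as the arm can. A call with a gripper value outside its range is refused whole. The fingers move at their own pace and stop on an object; FORCE is the grip in N (left out, the last holds). Time passes only in rows, so rows that repeat a pose let the fingers close. It gives the time, the measured TCP pose, the force, the opening and the grip force at its end, in the units of the state.
- ctrl.state(): the state, without advancing time (a new reading comes with each control period).
- ctrl.get_image(name): name is "scene" or "side" or "wrist"; returns a dict with "pixels" (384x512x3 uint8, red, green, blue), "K" (3x3 intrinsics, pixels), "R" (3x3) and "t" (3): a world point X has camera coordinates R X + t. Camera axes: x right, y down, z forward; pixel columns grow to the right and rows downward; lengths in m; the calibration is good to about 2 mm. The wrist camera is an equidistant fisheye: a pixel r from the principal point sees the ray r / f radians off the axis. A picture is of the moment at which its call begins. There is no depth.
- ctrl.job_done(): hands the job in; it is judged then, once.
Trained networks look in a picture, given as the dict that the camera call returned (one of the last four; its "shot" number tells which), for a name from the list of things; names that differ only in an ending like _2 or _b are one class to them, and where a whole thing is asked for, a point or a joint stands for the part that bears it (a point fixed in the world has none). Each returns a list of dicts, best first, with "score" (0 to 1); they miss things now and then, are a little off and sometimes report something else, mostly with a low value. They report only what shows in the picture. A call takes as long as a camera call.
- ctrl.find_in(picture, label): "centre" ([x, y, z] in m, in world coordinates, good to about 4 mm: the middle of the surface that is visible of it).
The state is a dict: "t": time; "joints": joint angles; "dq": joint speeds; "tau": joint torques, N m; "eef_pos": TCP position; "orientation": TCP orientation; "force": force on the tool from outside, world axes, zero at the start; "torque": the same for the moment, N m; "finger_gap": finger opening in m; "finger_force": force on a finger pad.
Only numpy, scipy, OpenCV 4.12 (cv2) and the standard library are available. Lean on these libraries where they do the work, as an engineer would, in place of code of your own. Each camera call takes 0.05 s, during which the arm holds its last target. There are 200 camera calls.

## Task

Move the four water samples from the row of grey cells into the steel rack, one to a pocket, keeping their sequence: the sample that stands farthest left in the cells, as the robot sees it, goes into the pocket beside the dark steel post, the next one to its right into the next pocket away from the post, and so on. Keep every sample upright all the while, and leave them all standing in their pockets.

Things in the scene. Friction and masses are not known exactly. Their poses are not given: they have to be found in the camera images.
- small_bottle: white round sample bottle with a blue screw cap: body 46 mm across up to 84 mm, cap 36 mm across, 99 mm tall over all. Origin at the centre of its underside, z up along it. It starts standing in one of the four grey carrier cells.
- large_bottle: larger white round sample bottle with a red screw cap: body 52 mm across up to 96 mm, cap 39 mm across, 113 mm tall over all. Origin at the centre of its underside, z up along it. It starts standing in one of the four grey carrier cells.
- squat_jar: short amber glass jar with a paper band and a black screw lid: body 50 mm across up to 52 mm, lid 47 mm across, 72 mm tall over all. Origin at the centre of its underside, z up along it. It starts standing in one of the four grey carrier cells.
- slim_flask: slim bare aluminium flask with a small black screw cap: body 35 mm across up to 75 mm, cap 25 mm across, 100 mm tall over all. Origin at the centre of its underside, z up along it. It starts standing in one of the four grey carrier cells.
- cell_small_bottle: fixed grey open square cell where the small bottle starts: 70 x 70 mm, 62 mm inside, rim 20 mm and floor 4 mm above its origin, the centre of its underside. The four cells stand 72 mm apart in a straight row on a rail 6 mm high; y runs along the row to the robot's left (within 0.3 rad of world y), x across it. The order of the cells is the starting order of the samples.
- cell_large_bottle: fixed grey open square cell where the large bottle starts: 70 x 70 mm, 62 mm inside, rim 20 mm and floor 4 mm above its origin, the centre of its underside. The four cells stand 72 mm apart in a straight row on a rail 6 mm high; y runs along the row to the robot's left (within 0.3 rad of world y), x across it. The order of the cells is the starting order of the samples.
- cell_squat_jar: fixed grey open square cell where the squat jar starts: 70 x 70 mm, 62 mm inside, rim 20 mm and floor 4 mm above its origin, the centre of its underside. The four cells stand 72 mm apart in a straight row on a rail 6 mm high; y runs along the row to the robot's left (within 0.3 rad of world y), x across it. The order of the cells is the starting order of the samples.
- cell_slim_flask: fixed grey open square cell where the slim flask starts: 70 x 70 mm, 62 mm inside, rim 20 mm and floor 4 mm above its origin, the centre of its underside. The four cells stand 72 mm apart in a straight row on a rail 6 mm high; y runs along the row to the robot's left (within 0.3 rad of world y), x across it. The order of the cells is the starting order of the samples.
- bench_rack: fixed rack of bare bright steel, 76 x 292 mm plus a tab 12 mm high, 30 mm long at each end; origin at the centre of its underside, y along the row to the robot's left (within 0.3 rad of world y), x across it. Four pockets centred at x = 0, y = +-0.108 and +-0.036 m, 68 x 68 mm inside, floor 5 mm and rim 24 mm above the origin. It may lie left or right of the cells.
- index_post: dark steel post with a round head 18 mm across, 42 mm tall, fixed upright on the tab at one end of the steel rack (rack x = 0, y = +0.161 or -0.161 m, differs between starts); origin at its foot. The other tab has only a flat steel plug. It marks the rack's first pocket, the one beside it.

How it is judged:
By the outcome, as a careful person would: the job done as asked, in the order asked, and still so for the second after the job is handed in, with the robot touching nothing.
It also fails if it takes over 122 s, if anything falls off the work surface, if the arm or the gripper's body presses on something with over 40 N, if the wrist force passes 120 N, or if a joint passes its speed limit or range.

## Working session

There is one attempt and no reset: what is moved stays moved. The work goes in short steps, Python scripts to look and compute and a shell command to move; the robot and the scene stay as the last step left them, time stands still between calls to the robot, and variables do not carry over. Pictures are saved under pics/ and viewed, at most 14 in all, crops included, and the job is handed in when it is done.

```bash
mkdir -p pics
python3 - <<'E'
from plant import ctrl
import cv2,numpy as np
s=ctrl.state();print(s['t'],s['eef_pos'],s['orientation'],s['finger_gap'],ctrl.pinch_z)
from scipy.spatial.transform import Rotation as R
print(R.from_quat(s['orientation']).as_matrix().round(3))
for n in['scene','side']:
    p=ctrl.get_image(n);cv2.imwrite(f'pics/{n}0.png',p['pixels'][:,:,::-1])
    for l in['small_bottle','large_bottle','squat_jar','slim_flask','cell_small_bottle','bench_rack','index_post']:
        print(n,l,[(np.round(d['centre'],3).tolist(),round(d['score'],2)) for d in ctrl.find_in(p,l)][:4])
E
```

```text
0.0 [0.13940673 0.58300351 0.23023429] [ 1.17123356e-01  9.93116922e-01 -9.29706271e-04 -1.87011376e-04] 0.08561416644148961 0.0187
[[-0.973  0.233 -0.001]
 [ 0.233  0.973 -0.002]
 [ 0.    -0.002 -1.   ]]
scene small_bottle [([0.564, 0.337, 0.071], 0.58)]
scene large_bottle [([0.526, 0.201, 0.076], 0.76), ([0.535, 0.255, 0.013], 0.57)]
scene squat_jar [([0.517, 0.13, 0.059], 0.96)]
scene slim_flask [([0.55, 0.267, 0.067], 0.71), ([0.56, -0.08, 0.009], 0.57)]
scene cell_small_bottle [([0.551, 0.34, 0.018], 0.69)]
scene bench_rack [([0.556, -0.077, 0.011], 0.68), ([0.494, 0.117, 0.018], 0.42)]
scene index_post [([0.551, 0.267, 0.067], 0.6), ([0.521, -0.063, 0.038], 0.58)]
side small_bottle [([0.583, 0.312, 0.088], 0.51)]
side large_bottle [([0.55, 0.17, 0.088], 0.61)]
side squat_jar [([0.519, 0.092, 0.064], 0.6)]
side slim_flask [([0.567, 0.242, 0.084], 0.64)]
side cell_small_bottle [([0.605, 0.321, 0.015], 0.64)]
side bench_rack [([0.559, -0.258, 0.006], 0.83), ([0.568, 0.242, 0.085], 0.72)]
side index_post [([0.523, -0.066, 0.04], 0.45)]
```

View pics/scene0.png

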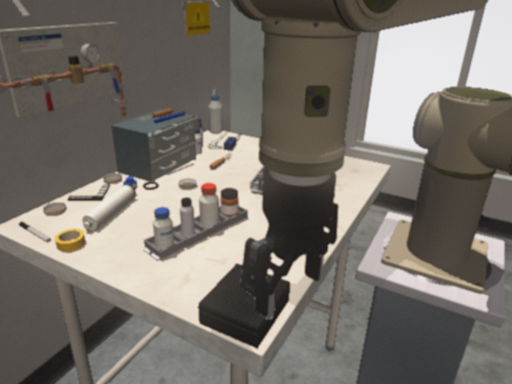

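View pics/side0.png

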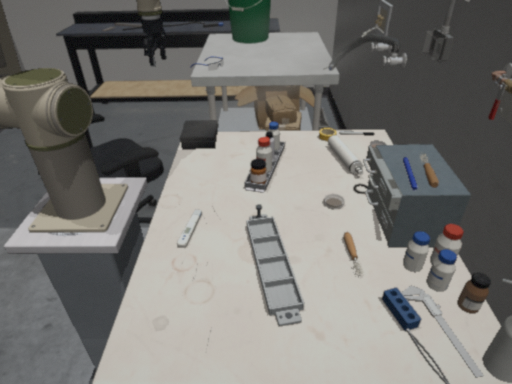

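The scene picture shows the row, from left: blue cap (163,228), slim flask (187,218), red cap (208,205), black-lid jar (230,202). The side picture shows the rack, with the post at (259,212) at its left (+y) end and the plug at (289,316). So the order is small, slim, large, jar, starting from the +y pocket. I'll go above the cells, turned so the fingers close across the row.

```bash
python3 -m handwheel '[{"tx":-5,"ty":-2.5,"tz":-3,"yaw":0.17,"gripper":1},{"tx":-47,"ty":-25,"tz":-7,"yaw":1.56,"gripper":1},{"tx":-47,"ty":-25,"tz":-7,"yaw":1.56,"gripper":1},{"tx":-47,"ty":-25,"tz":-7,"yaw":1.56,"gripper":1},{"tx":-47,"ty":-25,"tz":-7,"yaw":1.56,"gripper":1},{"tx":-47,"ty":-25,"tz":-7,"yaw":1.56,"gripper":1},{"tx":-47,"ty":-25,"tz":-7,"yaw":1.56,"gripper":1},{"tx":-47,"ty":-25,"tz":-7,"yaw":1.56,"gripper":1},{"tx":-47,"ty":-25,"tz":-7,"yaw":1.56,"gripper":1},{"tx":-47,"ty":-25,"tz":-7,"yaw":1.56,"gripper":1}]'
cat > h.py <<'E'
from plant import ctrl
import cv2,numpy as np
from scipy.spatial.transform import Rotation as Ro
def shot(n,f):
    p=ctrl.get_image(n);cv2.imwrite(f'pics/{f}.png',p['pixels'][:,:,::-1]);np.savez(f'pics/{f}.npz',K=p['K'],R=p['R'],t=p['t']);return p
def world(p,u,v,z,fish):
    K,R,t=p['K'],p['R'],p['t'];x=(u-K[0,2])/K[0,0];y=(v-K[1,2])/K[1,1]
    if fish:
        r=np.hypot(x,y);k=np.tan(r)/max(r,1e-9) if r<1.5 else None
        d=np.array([x*k,y*k,1])
    else:d=np.array([x,y,1])
    d=R.T@d;c=-R.T@t;return (c+d*(z-c[2])/d[2]).round(4)
def tool():
    s=ctrl.state();M=Ro.from_quat(s['orientation']).as_matrix();return s,M
def delta(target,yaw_az):
    s,M=tool();d=M.T@(np.array(target)-s['eef_pos'])
    az=np.arctan2(M[1,0],M[0,0]);print('cm',(d*100).round(2),'yaw',round(float((az-yaw_az+np.pi)%(2*np.pi)-np.pi),3))
E
python3 - <<'E'
from h import *
p=shot('wrist','w1')
s,M=tool();print(s['t'],s['eef_pos'],M.round(3)[:,0])
for l in['small_bottle','large_bottle','squat_jar','slim_flask','index_post','bench_rack']:
    print(l,[(np.round(d['centre'],3).tolist(),round(d['score'],2)) for d in ctrl.find_in(p,l)][:3])
E
```

```text
t: 2.05
eef_pos: [0.5404, 0.2286, 0.3012]
orientation: [0.783, 0.622, -0.0, 0.0]
force: [-0.3, 0.6, -0.5]
finger_gap: 0.0851
finger_force: 0.0
2.1 [0.53917613 0.23005653 0.30108276] [ 0.224  0.975 -0.   ]
small_bottle [([0.569, 0.321, 0.108], 0.67), ([0.556, 0.261, 0.008], 0.26)]
large_bottle [([0.542, 0.191, 0.097], 0.79), ([0.541, -0.082, 0.015], 0.56)]
squat_jar [([0.522, 0.125, 0.082], 0.65)]
slim_flask [([0.558, 0.26, 0.107], 0.65), ([0.52, 0.129, 0.085], 0.42), ([0.526, -0.059, 0.035], 0.4)]
index_post [([0.523, -0.061, 0.036], 0.68), ([0.574, 0.316, 0.007], 0.42)]
bench_rack []
```

View pics/w1.png

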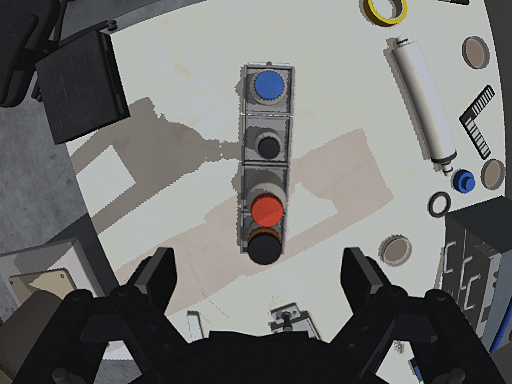

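The wrist view shows the row running away from the gripper: blue cap (269,84), slim cap (268,147), red cap (266,211), jar lid (264,247). The post end of the rack is at the bottom, near (285,318).

Run:
```python
from h import *
w=dict(np.load('pics/w1.npz'))
for n,u,v,z in [('small',269,84,.109),('slim',268.5,147,.11),('large',266.5,211,.123),('jar',264.5,248,.082),('c1',246,65,.026),('c2',291,65,.026),('c3',240,253,.026)]:print(n,world(w,u,v,z,True))
p=shot('side','s1')
for n,u,v,z in [('postfoot',259,218,.012),('plug',289,316,.012)]:print(n,world(p,u,v,z,False))
cv2.imwrite('pics/s1c.png',cv2.resize(p['pixels'][200:330,225:325,::-1],None,fx=4.5,fy=4.5,interpolation=cv2.INTER_CUBIC))
```

```text
small [0.5749 0.325  0.109 ]
slim [0.5585 0.2558 0.11  ]
large [0.5402 0.1863 0.123 ]
jar [0.5236 0.1193 0.082 ]
c1 [0.5546 0.3637 0.026 ]
c2 [0.615  0.3503 0.026 ]
c3 [0.4785 0.0907 0.026 ]
postfoot [ 0.5265 -0.0648  0.012 ]
plug [ 0.5897 -0.3805  0.012 ]
```

View pics/s1c.png

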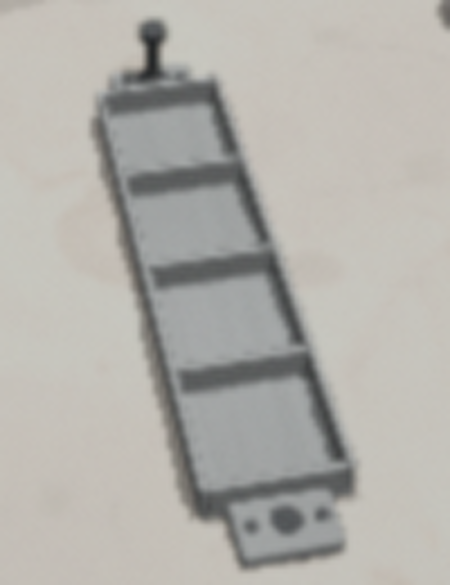

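The crop shows the rack clearly, with the post foot at full-image (258,217), the plug at (289,315) and four empty pockets. The measured foot-to-plug distance is 0.322 m, as specified.

Run:
```python
from h import *
w=dict(np.load('pics/s1.npz'))
c=[world(w,225+u/4.5,200+v/4.5,.024,False) for u,v in[(103,100),(213,85),(348,468),(203,495)]]
print(np.array(c),np.mean(c,0))
delta([.5749,.325,.05],1.32)
```

```text
[[ 0.4969 -0.0963  0.024 ]
 [ 0.5628 -0.0831  0.024 ]
 [ 0.6186 -0.3596  0.024 ]
 [ 0.5505 -0.3745  0.024 ]] [ 0.5572   -0.228375  0.024   ]
cm [ 9.89  1.56 25.14] yaw 0.029
```

```bash
python3 -m handwheel '[{"tx":5,"ty":1,"tz":5,"yaw":0.03,"gripper":1},{"tx":9.9,"ty":1.6,"tz":11,"yaw":0.03,"gripper":1},{"tx":9.9,"ty":1.6,"tz":15,"yaw":0.03,"gripper":1},{"tx":9.9,"ty":1.6,"tz":20,"yaw":0.03,"gripper":1},{"tx":9.9,"ty":1.6,"tz":25,"yaw":0.03,"gripper":1},{"tx":9.9,"ty":1.6,"tz":25,"yaw":0.03,"gripper":1},{"tx":9.9,"ty":1.6,"tz":25,"yaw":0.03,"gripper":0.35},{"tx":9.9,"ty":1.6,"tz":25,"yaw":0.03,"gripper":0.35},{"tx":9.9,"ty":1.6,"tz":25,"yaw":0.03,"gripper":0.35},{"tx":9.9,"ty":1.6,"tz":25,"yaw":0.03,"gripper":0.35}]' 40
```

```text
t: 3.7
eef_pos: [0.5783, 0.3252, 0.0551]
orientation: [0.791, 0.612, 0.003, 0.001]
force: [-0.9, 0.6, 5.9]
finger_gap: 0.0449
finger_force: 41.0
```

```bash
python3 -m handwheel '[{"tz":-4,"gripper":0.35},{"tz":-9,"gripper":0.35},{"tz":-14,"gripper":0.35},{"tx":-4,"ty":0.6,"tz":-15,"gripper":0.35},{"tx":-9,"ty":1.5,"tz":-15,"yaw":-0.08,"gripper":0.35},{"tx":-15,"ty":2.4,"tz":-15,"yaw":-0.16,"gripper":0.35},{"tx":-21,"ty":3.4,"tz":-15,"yaw":-0.24,"gripper":0.35},{"tx":-27,"ty":4.4,"tz":-15,"yaw":-0.32,"gripper":0.35},{"tx":-33,"ty":5.3,"tz":-15,"yaw":-0.4,"gripper":0.35},{"tx":-38,"ty":6.1,"tz":-15,"yaw":-0.45,"gripper":0.35}]'
python3 - <<'E'
from h import *
p=shot('wrist','w2')
delta([.5365,-.119,.060],1.769)
for l in['small_bottle','index_post']:
    print(l,[(np.round(d['centre'],3).tolist(),round(d['score'],2)) for d in ctrl.find_in(p,l)][:3])
E
```

```text
cm [-44.04   7.12  -0.62] yaw -0.452
small_bottle [([0.58, 0.336, 0.088], 0.76), ([0.524, 0.27, 0.023], 0.5)]
index_post []schema error: expected keys tx, ty, tz, yaw, gripper
```

View pics/w2.png

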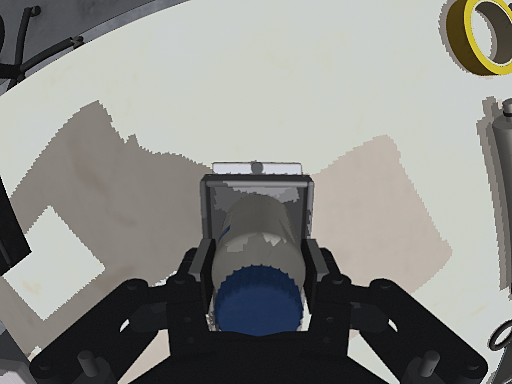

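The picture shows the bottle held centrally, with its cap at (260,300). The move was refused because every row needs all five keys, so I'm sending it again with them all.

```bash
python3 -m handwheel '[{"tx":0,"ty":0,"tz":-4,"yaw":0,"gripper":0.35},{"tx":0,"ty":0,"tz":-9,"yaw":0,"gripper":0.35},{"tx":0,"ty":0,"tz":-14,"yaw":0,"gripper":0.35},{"tx":-4,"ty":0.6,"tz":-15,"yaw":0,"gripper":0.35},{"tx":-9,"ty":1.5,"tz":-15,"yaw":-0.08,"gripper":0.35},{"tx":-15,"ty":2.4,"tz":-15,"yaw":-0.16,"gripper":0.35},{"tx":-21,"ty":3.4,"tz":-15,"yaw":-0.24,"gripper":0.35},{"tx":-27,"ty":4.4,"tz":-15,"yaw":-0.32,"gripper":0.35},{"tx":-33,"ty":5.3,"tz":-15,"yaw":-0.4,"gripper":0.35},{"tx":-38,"ty":6.1,"tz":-15,"yaw":-0.45,"gripper":0.35}]'
python3 - <<'E'
from h import *
delta([.5365,-.119,.048],1.769)
p=shot('wrist','w3')
s,M=tool();print(s['eef_pos'],s['force'],s['finger_gap'])
E
```

```text
t: 5.1
eef_pos: [0.5398, -0.0615, 0.2034]
orientation: [0.634, 0.773, 0.001, 0.002]
force: [0.5, 0.4, -1.1]
finger_gap: 0.0451
finger_force: 41.1
cm [-5.55 -1.5  15.54] yaw -0.001
[ 0.53924267 -0.06697004  0.20333627] [-0.57379654 -4.3536156  -1.36662104] 0.04533835996139143
```

View pics/w3.png

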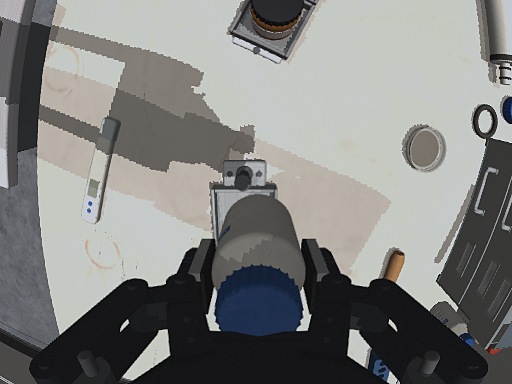

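The post head is at (243,173) and the near rim corners of the rack are at (211,185) and (277,187). I'll check these against the rack model.

Run:
```python
from h import *
w=dict(np.load('pics/w3.npz'))
for n,u,v,z in [('posthead',243,175,.054),('tabcL',224,161,.012),('tabcR',265,161,.012),('rimL',211,184,.024),('rimR',277,186,.024)]:print(n,world(w,u,v,z,True))
y=np.array([-.196,.981]);c=np.array([.5575,-.225]);print(c+y*.161,c+y*.176,c+y*.146)
```

```text
posthead [ 0.5237 -0.0567  0.054 ]
tabcL [ 0.4992 -0.0549  0.012 ]
tabcR [ 0.5452 -0.0459  0.012 ]
rimL [ 0.49   -0.0812  0.024 ]
rimR [ 0.5634 -0.0691  0.024 ]
[ 0.525944 -0.067059] [ 0.523004 -0.052344] [ 0.528884 -0.081774]
```

Run:
```python
from h import *
for i in range(2):
    p=shot('wrist','w4'); delta([.536,-.116,.05],1.769)
for n,l,z in[('w','index_post',0)]:
    print(l,[(np.round(d['centre'],3).tolist(),round(d['score'],2)) for d in ctrl.find_in(p,l)][:3])
```

```text
cm [-4.99 -1.39 15.34] yaw -0.006
cm [-5.24 -1.46 15.31] yaw -0.007
index_post [([0.527, -0.063, 0.056], 0.81)]
```

```bash
python3 -m handwheel '[{"tx":-5.1,"ty":-1.4,"tz":0,"yaw":0,"gripper":0.35},{"tx":-5.1,"ty":-1.4,"tz":5,"yaw":0,"gripper":0.35},{"tx":-5.1,"ty":-1.4,"tz":9,"yaw":0,"gripper":0.35},{"tx":-5.1,"ty":-1.4,"tz":12.5,"yaw":0,"gripper":0.35},{"tx":-5.1,"ty":-1.4,"tz":14.5,"yaw":0,"gripper":0.35},{"tx":-5.1,"ty":-1.4,"tz":15.4,"yaw":0,"gripper":0.35},{"tx":-5.1,"ty":-1.4,"tz":15.4,"yaw":0,"gripper":0.35}]'
```

```text
t: 6.18
eef_pos: [0.537, -0.1107, 0.0488]
orientation: [0.634, 0.773, 0.0, 0.001]
force: [-1.1, 0.5, 3.1]
finger_gap: 0.0451
finger_force: 42.1
```

```bash
python3 -m handwheel '[{"tx":0,"ty":0,"tz":0,"yaw":0,"gripper":1},{"tx":0,"ty":0,"tz":0,"yaw":0,"gripper":1},{"tx":0,"ty":0,"tz":0,"yaw":0,"gripper":1},{"tx":0,"ty":0,"tz":0,"yaw":0,"gripper":1},{"tx":0,"ty":0,"tz":-4,"yaw":0,"gripper":1},{"tx":0,"ty":0,"tz":-9,"yaw":0,"gripper":1},{"tx":-4,"ty":0,"tz":-14,"yaw":0,"gripper":1},{"tx":-10,"ty":0,"tz":-17,"yaw":0,"gripper":1},{"tx":-10,"ty":0,"tz":-17,"yaw":0,"gripper":1}]'
python3 - <<'E'
from h import *
p=shot('wrist','w5')
s,M=tool();print(s['eef_pos'],s['force'],s['finger_gap'])
E
```

```text
t: 7.3
eef_pos: [0.5568, -0.2138, 0.2207]
orientation: [0.636, 0.772, 0.0, 0.003]
force: [-1.0, 1.2, -0.7]
finger_gap: 0.0854
finger_force: 0.0
[ 0.55603361 -0.21238357  0.2189243 ] [-0.50218504  0.01368666  0.65082717] 0.08562183270968912
```

View pics/w5.png

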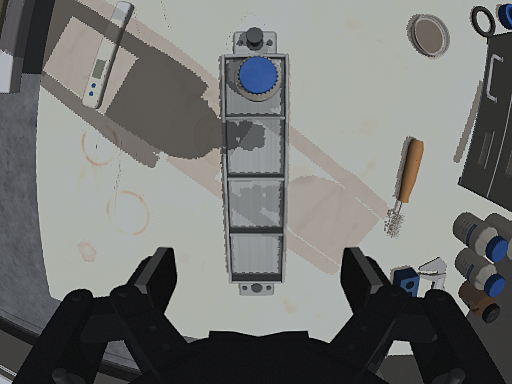

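The small bottle stands upright in the first pocket, with its cap at (258,75). The pocket walls show at rows 56, 117, 178, 233 and 283, and the plug at (257,288).

Run:
```python
from h import *
w=dict(np.load('pics/w5.npz'))
for n,u,v,z in [('rimTL',221,55,.024),('rimTR',286,55,.024),('rimBL',230,282,.024),('rimBR',284,282,.024),('d1',255,117,.024),('d2',257,178,.024),('d3',257.5,233,.024),('cap',258,75,.104),('plug',257,288,.012),('post',255,38,.054)]:print(n,world(w,u,v,z,True))
delta([.5585,.2558,.05],1.32)
```

```text
rimTL [ 0.491  -0.0886  0.024 ]
rimTR [ 0.5623 -0.075   0.024 ]
rimBL [ 0.5492 -0.3707  0.024 ]
rimBR [ 0.6214 -0.3567  0.024 ]
d1 [ 0.542  -0.1519  0.024 ]
d2 [ 0.5578 -0.2214  0.024 ]
d3 [ 0.5718 -0.2907  0.024 ]
cap [ 0.5374 -0.1122  0.104 ]
plug [ 0.5887 -0.3816  0.012 ]
post [ 0.5261 -0.069   0.054 ]
cm [45.93  9.19 16.82] yaw 0.444
```

```bash
python3 -m handwheel '[{"tx":6,"ty":1.2,"tz":0,"yaw":0.05,"gripper":1},{"tx":12,"ty":2.4,"tz":0,"yaw":0.1,"gripper":1},{"tx":18,"ty":3.6,"tz":0,"yaw":0.17,"gripper":1},{"tx":24,"ty":4.8,"tz":0,"yaw":0.23,"gripper":1},{"tx":30,"ty":6,"tz":0,"yaw":0.3,"gripper":1},{"tx":36,"ty":7.2,"tz":0,"yaw":0.36,"gripper":1},{"tx":41.5,"ty":8.3,"tz":0,"yaw":0.44,"gripper":1},{"tx":45.9,"ty":9.2,"tz":0,"yaw":0.44,"gripper":1},{"tx":45.9,"ty":9.2,"tz":2,"yaw":0.44,"gripper":1},{"tx":45.9,"ty":9.2,"tz":4,"yaw":0.44,"gripper":1}]'
python3 - <<'E'
from h import *
for i in range(2):p=shot('wrist','w6')
delta([.5585,.2558,.045],1.32)
E
```

```text
t: 8.6
eef_pos: [0.5547, 0.2583, 0.1747]
orientation: [0.787, 0.616, -0.001, -0.0]
force: [0.6, 0.0, -0.5]
finger_gap: 0.0853
finger_force: 0.0
cm [ 0.11  0.58 12.73] yaw 0.006
```

```bash
python3 -m handwheel '[{"tx":0,"ty":0.4,"tz":4,"yaw":0,"gripper":1},{"tx":0,"ty":0.4,"tz":9,"yaw":0,"gripper":1},{"tx":0,"ty":0.4,"tz":12.8,"yaw":0,"gripper":1},{"tx":0,"ty":0.4,"tz":12.8,"yaw":0,"gripper":1},{"tx":0,"ty":0.4,"tz":12.8,"yaw":0,"gripper":0.25},{"tx":0,"ty":0.4,"tz":12.8,"yaw":0,"gripper":0.25},{"tx":0,"ty":0.4,"tz":12.8,"yaw":0,"gripper":0.25},{"tx":0,"ty":0.4,"tz":12.8,"yaw":0,"gripper":0.25},{"tx":0,"ty":0.4,"tz":12.8,"yaw":0,"gripper":0.25}]' 40
python3 - <<'E'
from h import *
delta([.550,-.187,.2],1.769);s,M=tool();print(s['eef_pos'],s['finger_gap'],s['finger_force'],s['force'])
E
```

```text
t: 9.82
eef_pos: [0.5615, 0.2578, 0.0516]
orientation: [0.788, 0.616, 0.002, 0.001]
force: [-0.6, 0.9, 6.5]
finger_gap: 0.0339
finger_force: 39.3
cm [-43.41   9.67 -14.9 ] yaw -0.442
[0.56147162 0.25780066 0.05155846] 0.03385750526520648 39.27652772516012 [-0.59036824  0.85574492  6.53360127]
```

```bash
python3 -m handwheel '[{"tx":0,"ty":0,"tz":-4,"yaw":0,"gripper":0.25},{"tx":0,"ty":0,"tz":-9,"yaw":0,"gripper":0.25},{"tx":0,"ty":0,"tz":-14,"yaw":0,"gripper":0.25},{"tx":-5,"ty":1,"tz":-15,"yaw":-0.05,"gripper":0.25},{"tx":-11,"ty":2.3,"tz":-15,"yaw":-0.12,"gripper":0.25},{"tx":-17,"ty":3.6,"tz":-15,"yaw":-0.2,"gripper":0.25},{"tx":-23,"ty":5,"tz":-15,"yaw":-0.28,"gripper":0.25},{"tx":-29,"ty":6.3,"tz":-15,"yaw":-0.36,"gripper":0.25},{"tx":-35,"ty":7.6,"tz":-15,"yaw":-0.44,"gripper":0.25},{"tx":-40,"ty":8.8,"tz":-15,"yaw":-0.44,"gripper":0.25}]'
python3 -m handwheel '[{"tx":-2,"ty":0,"tz":0,"yaw":0,"gripper":0.25},{"tx":-3.5,"ty":0,"tz":0,"yaw":0,"gripper":0.25},{"tx":-3.5,"ty":0,"tz":0,"yaw":0,"gripper":0.25}]'
python3 - <<'E'
from h import *
for i in range(2):p=shot('wrist','w7')
delta([.550,-.187,.0475],1.769)
print([(np.round(d['centre'],3).tolist(),round(d['score'],2)) for d in ctrl.find_in(p,'slim_flask')][:3])
E
```

```text
t: 11.08
eef_pos: [0.5486, -0.1545, 0.2002]
orientation: [0.634, 0.773, 0.0, 0.001]
force: [0.6, 0.5, -1.7]
finger_gap: 0.0339
finger_force: 40.2
t: 11.45
eef_pos: [0.556, -0.1863, 0.1993]
orientation: [0.635, 0.773, 0.0, -0.0]
force: [-0.3, 0.2, -1.6]
finger_gap: 0.0341
finger_force: 40.2
cm [-0.07 -0.61 15.17] yaw -0.001
[([0.55, -0.174, 0.235], 0.72), ([0.54, -0.168, 0.008], 0.45)]
```

View pics/w7.png

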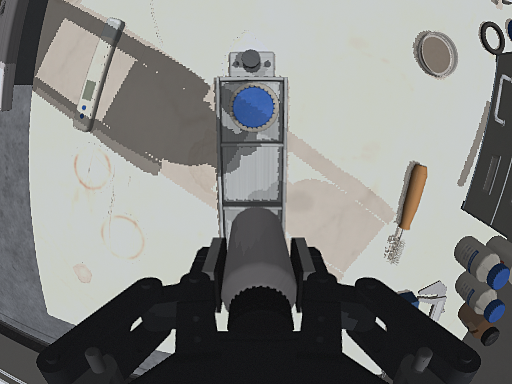

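The flask is held upright over the second pocket, and the blue cap at (254,105) is undisturbed. I'll lower it.

```bash
python3 -m handwheel '[{"tx":0,"ty":-0.6,"tz":5,"yaw":0,"gripper":0.25},{"tx":0,"ty":-0.6,"tz":9,"yaw":0,"gripper":0.25},{"tx":0,"ty":-0.6,"tz":12.5,"yaw":0,"gripper":0.25},{"tx":0,"ty":-0.6,"tz":14.5,"yaw":0,"gripper":0.25},{"tx":0,"ty":-0.6,"tz":15.3,"yaw":0,"gripper":0.25},{"tx":0,"ty":-0.6,"tz":15.3,"yaw":0,"gripper":0.25},{"tx":0,"ty":-0.6,"tz":15.3,"yaw":0,"gripper":0.25}]'
```

```text
t: 12.48
eef_pos: [0.5509, -0.1879, 0.0476]
orientation: [0.634, 0.773, 0.0, 0.001]
force: [-0.2, 0.1, -0.8]
finger_gap: 0.0341
finger_force: 40.3
```

```bash
python3 -m handwheel '[{"tx":0,"ty":0,"tz":0.2,"yaw":0,"gripper":0.25},{"tx":0,"ty":0,"tz":0.2,"yaw":0,"gripper":0.25}]'; python3 -m handwheel '[{"tx":0,"ty":0,"tz":0,"yaw":0,"gripper":1},{"tx":0,"ty":0,"tz":0,"yaw":0,"gripper":1},{"tx":0,"ty":0,"tz":0,"yaw":0,"gripper":1},{"tx":0,"ty":0,"tz":0,"yaw":0,"gripper":1},{"tx":0,"ty":0,"tz":-4,"yaw":0,"gripper":1},{"tx":0,"ty":0,"tz":-9,"yaw":0,"gripper":1},{"tx":0,"ty":0,"tz":-14,"yaw":0,"gripper":1},{"tx":0,"ty":0,"tz":-17,"yaw":0,"gripper":1},{"tx":0,"ty":0,"tz":-17,"yaw":0,"gripper":1}]'
python3 - <<'E'
from h import *
for i in range(2):p=shot('wrist','w8')
delta([.5402,.1863,.06],1.32)
print([(np.round(d['centre'],3).tolist(),round(d['score'],2)) for d in ctrl.find_in(p,'slim_flask')][:3])
E
```

```text
t: 12.72
eef_pos: [0.5509, -0.1882, 0.0463]
orientation: [0.635, 0.773, 0.0, 0.001]
force: [-3.3, 0.2, 9.0]
finger_gap: 0.0337
finger_force: 41.1
t: 13.85
eef_pos: [0.5516, -0.1885, 0.2181]
orientation: [0.635, 0.773, 0.001, 0.003]
force: [0.3, -1.8, 0.1]
finger_gap: 0.0855
finger_force: 0.0
cm [36.86  6.36 15.38] yaw 0.447
[([0.548, -0.189, 0.088], 0.86)]
```

```bash
python3 -m handwheel '[{"tx":6,"ty":1,"tz":0,"yaw":0.07,"gripper":1},{"tx":12,"ty":2.1,"tz":0,"yaw":0.15,"gripper":1},{"tx":18,"ty":3.1,"tz":0,"yaw":0.23,"gripper":1},{"tx":24,"ty":4.2,"tz":0,"yaw":0.31,"gripper":1},{"tx":30,"ty":5.2,"tz":0,"yaw":0.39,"gripper":1},{"tx":34,"ty":5.9,"tz":0,"yaw":0.45,"gripper":1},{"tx":36.8,"ty":6.4,"tz":0,"yaw":0.45,"gripper":1},{"tx":36.8,"ty":6.4,"tz":3,"yaw":0.45,"gripper":1},{"tx":36.8,"ty":6.4,"tz":4,"yaw":0.45,"gripper":1}]'
python3 - <<'E'
from h import *
for i in range(2):p=shot('wrist','w9')
delta([.5402,.1863,.058],1.32)
for l in['large_bottle','squat_jar']:print([(np.round(d['centre'],3).tolist(),round(d['score'],2)) for d in ctrl.find_in(p,l)][:3])
E
```

```text
t: 15.12
eef_pos: [0.5385, 0.1856, 0.1702]
orientation: [0.791, 0.612, -0.003, -0.001]
force: [-0.3, 0.0, -0.4]
finger_gap: 0.0853
finger_force: 0.0
cm [ 0.18  0.13 11.34] yaw -0.004
[([0.545, 0.19, 0.116], 0.65)]
[([0.522, 0.125, 0.082], 0.62)]
```

```bash
python3 -m handwheel '[{"tx":0.2,"ty":0.4,"tz":4,"yaw":0,"gripper":1},{"tx":0.2,"ty":0.4,"tz":8,"yaw":0,"gripper":1},{"tx":0.2,"ty":0.4,"tz":11.3,"yaw":0,"gripper":1},{"tx":0.2,"ty":0.4,"tz":11.3,"yaw":0,"gripper":1},{"tx":0.2,"ty":0.4,"tz":11.3,"yaw":0,"gripper":0.4},{"tx":0.2,"ty":0.4,"tz":11.3,"yaw":0,"gripper":0.4},{"tx":0.2,"ty":0.4,"tz":11.3,"yaw":0,"gripper":0.4},{"tx":0.2,"ty":0.4,"tz":11.3,"yaw":0,"gripper":0.4},{"tx":0.2,"ty":0.4,"tz":11.3,"yaw":0,"gripper":0.4}]' 50
python3 - <<'E'
from h import *
delta([.564,-.2575,.2],1.769);s,M=tool();print(s['eef_pos'],s['finger_gap'],s['finger_force'],s['force'])
E
```

```text
t: 16.45
eef_pos: [0.5469, 0.1872, 0.064]
orientation: [0.791, 0.612, 0.002, 0.001]
force: [-1.7, 0.6, 5.4]
finger_gap: 0.0517
finger_force: 49.9
cm [-42.59  12.87 -13.64] yaw -0.452
[0.54689376 0.18720401 0.06403384] 0.05168208762189243 49.887433648109436 [-1.7450535   0.57112548  5.42490193]
```

```bash
python3 -m handwheel '[{"tx":0,"ty":0,"tz":-4,"yaw":0,"gripper":0.4},{"tx":0,"ty":0,"tz":-9,"yaw":0,"gripper":0.4},{"tx":0,"ty":0,"tz":-14,"yaw":0,"gripper":0.4},{"tx":-5,"ty":1.5,"tz":-15,"yaw":-0.05,"gripper":0.4},{"tx":-11,"ty":3.3,"tz":-15,"yaw":-0.12,"gripper":0.4},{"tx":-17,"ty":5.1,"tz":-15,"yaw":-0.2,"gripper":0.4},{"tx":-23,"ty":7,"tz":-15,"yaw":-0.28,"gripper":0.4},{"tx":-29,"ty":8.8,"tz":-15,"yaw":-0.36,"gripper":0.4},{"tx":-35,"ty":10.6,"tz":-15,"yaw":-0.45,"gripper":0.4},{"tx":-40,"ty":12.1,"tz":-15,"yaw":-0.45,"gripper":0.4}]'
python3 -m handwheel '[{"tx":-2,"ty":0,"tz":0,"yaw":0,"gripper":0.4},{"tx":-2.8,"ty":0,"tz":0,"yaw":0,"gripper":0.4},{"tx":-2.8,"ty":0,"tz":0,"yaw":0,"gripper":0.4}]'
python3 - <<'E'
from h import *
for i in range(2):p=shot('wrist','w10')
delta([.564,-.2575,.059],1.769)
E
```

```text
t: 17.7
eef_pos: [0.5619, -0.2336, 0.2129]
orientation: [0.634, 0.773, 0.0, 0.001]
force: [0.5, 0.5, -0.6]
finger_gap: 0.0515
finger_force: 51.6
t: 18.08
eef_pos: [0.5676, -0.2576, 0.2116]
orientation: [0.634, 0.773, 0.0, 0.0]
force: [-0.3, 1.0, -1.2]
finger_gap: 0.0517
finger_force: 51.6
cm [-0.   -0.37 15.25] yaw -0.001
```

View pics/w10.png

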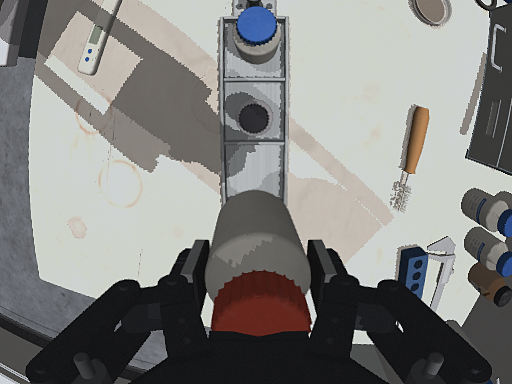

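The small bottle (256,25) and the flask (255,116) stand in pockets 1 and 2, and the red bottle is held over pocket 3. I'll lower it.

```bash
python3 -m handwheel '[{"tx":0,"ty":-0.4,"tz":5,"yaw":0,"gripper":0.4},{"tx":0,"ty":-0.4,"tz":9,"yaw":0,"gripper":0.4},{"tx":0,"ty":-0.4,"tz":12.5,"yaw":0,"gripper":0.4},{"tx":0,"ty":-0.4,"tz":14.5,"yaw":0,"gripper":0.4},{"tx":0,"ty":-0.4,"tz":15.4,"yaw":0,"gripper":0.4},{"tx":0,"ty":-0.4,"tz":15.4,"yaw":0,"gripper":0.4},{"tx":0,"ty":-0.4,"tz":15.4,"yaw":0,"gripper":0.4}]'
```

```text
t: 19.05
eef_pos: [0.5644, -0.2594, 0.0587]
orientation: [0.634, 0.773, 0.0, 0.001]
force: [-0.0, -0.2, -1.3]
finger_gap: 0.051
finger_force: 52.1
```

```bash
python3 -m handwheel '[{"tx":0,"ty":0,"tz":0.2,"yaw":0,"gripper":0.4},{"tx":0,"ty":0,"tz":0.2,"yaw":0,"gripper":0.4}]'
```

```text
t: 19.3
eef_pos: [0.5644, -0.2597, 0.0573]
orientation: [0.635, 0.773, 0.0, 0.001]
force: [-2.9, 1.5, 7.6]
finger_gap: 0.0508
finger_force: 53.0
```

Contact. I'll release it, rise, and go to the jar.

```bash
python3 -m handwheel '[{"tx":0,"ty":0,"tz":0,"yaw":0,"gripper":1},{"tx":0,"ty":0,"tz":0,"yaw":0,"gripper":1},{"tx":0,"ty":0,"tz":0,"yaw":0,"gripper":1},{"tx":0,"ty":0,"tz":0,"yaw":0,"gripper":1},{"tx":0,"ty":0,"tz":-4,"yaw":0,"gripper":1},{"tx":0,"ty":0,"tz":-9,"yaw":0,"gripper":1},{"tx":0,"ty":0,"tz":-14,"yaw":0,"gripper":1},{"tx":0,"ty":0,"tz":-16,"yaw":0,"gripper":1},{"tx":0,"ty":0,"tz":-16,"yaw":0,"gripper":1}]'
python3 - <<'E'
from h import *
for i in range(2):p=shot('wrist','w11')
delta([.526,.121,.034],1.32)
print([(np.round(d['centre'],3).tolist(),round(d['score'],2)) for d in ctrl.find_in(p,'large_bottle')][:3])
E
```

```text
t: 20.42
eef_pos: [0.5643, -0.2597, 0.2169]
orientation: [0.635, 0.773, 0.0, 0.002]
force: [0.2, 1.1, 0.0]
finger_gap: 0.0855
finger_force: 0.0
cm [37.93  3.84 17.97] yaw 0.447
[]
```

```bash
python3 -m handwheel '[{"tx":6,"ty":0.6,"tz":0,"yaw":0.07,"gripper":1},{"tx":12,"ty":1.2,"tz":0,"yaw":0.15,"gripper":1},{"tx":18,"ty":1.8,"tz":0,"yaw":0.23,"gripper":1},{"tx":24,"ty":2.4,"tz":0,"yaw":0.31,"gripper":1},{"tx":30,"ty":3,"tz":0,"yaw":0.39,"gripper":1},{"tx":35,"ty":3.5,"tz":0,"yaw":0.45,"gripper":1},{"tx":37.9,"ty":3.8,"tz":0,"yaw":0.45,"gripper":1},{"tx":37.9,"ty":3.8,"tz":3,"yaw":0.45,"gripper":1},{"tx":37.9,"ty":3.8,"tz":6,"yaw":0.45,"gripper":1},{"tx":37.9,"ty":3.8,"tz":6,"yaw":0.45,"gripper":1}]'
python3 - <<'E'
from h import *
for i in range(2):p=shot('wrist','w12')
delta([.526,.121,.034],1.32)
for l in['squat_jar']:print([(np.round(d['centre'],3).tolist(),round(d['score'],2)) for d in ctrl.find_in(p,l)][:3])
E
```

```text
t: 21.82
eef_pos: [0.5233, 0.1197, 0.1503]
orientation: [0.791, 0.612, -0.004, -0.002]
force: [-0.2, 0.9, 0.5]
finger_gap: 0.0855
finger_force: 0.0
cm [ 0.12 -0.02 12.05] yaw -0.003
[([0.524, 0.125, 0.084], 0.78)]
```

View pics/w12.png

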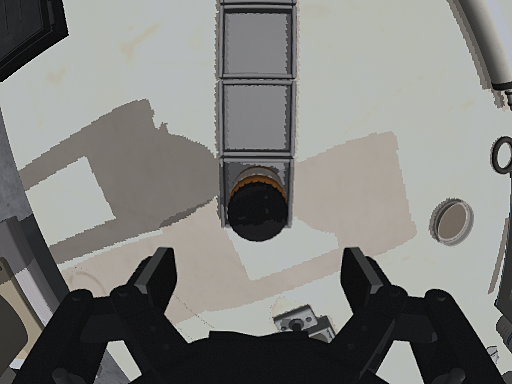

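The jar's lid is at (258,210), with empty cells beyond it. I'll go down and grip.

```bash
python3 -m handwheel '[{"tx":0.2,"ty":0.1,"tz":4,"yaw":0,"gripper":1},{"tx":0.2,"ty":0.1,"tz":8,"yaw":0,"gripper":1},{"tx":0.2,"ty":0.1,"tz":12,"yaw":0,"gripper":1},{"tx":0.2,"ty":0.1,"tz":12,"yaw":0,"gripper":1},{"tx":0.2,"ty":0.1,"tz":12,"yaw":0,"gripper":0.4},{"tx":0.2,"ty":0.1,"tz":12,"yaw":0,"gripper":0.4},{"tx":0.2,"ty":0.1,"tz":12,"yaw":0,"gripper":0.4},{"tx":0.2,"ty":0.1,"tz":12,"yaw":0,"gripper":0.4},{"tx":0.2,"ty":0.1,"tz":12,"yaw":0,"gripper":0.4}]' 50
python3 - <<'E'
from h import *
delta([.578,-.328,.2],1.769);s,M=tool();print(s['eef_pos'],s['finger_gap'],s['finger_force'],s['force'])
E
```

```text
t: 23.1
eef_pos: [0.5294, 0.1223, 0.0382]
orientation: [0.791, 0.612, 0.001, 0.0]
force: [-6.6, 0.5, 10.8]
finger_gap: 0.0478
finger_force: 50.6
cm [-42.34  16.05 -16.22] yaw -0.452
[0.5293743  0.12232891 0.03817029] 0.04783514872986091 50.62918438401539 [-6.58403742  0.4940624  10.78697446]
```

```bash
python3 -m handwheel '[{"tx":0,"ty":0,"tz":-4,"yaw":0,"gripper":0.4},{"tx":0,"ty":0,"tz":-9,"yaw":0,"gripper":0.4},{"tx":0,"ty":0,"tz":-14,"yaw":0,"gripper":0.4},{"tx":-5,"ty":1.9,"tz":-15,"yaw":-0.05,"gripper":0.4},{"tx":-10,"ty":3.8,"tz":-15,"yaw":-0.12,"gripper":0.4},{"tx":-16,"ty":6.1,"tz":-15,"yaw":-0.2,"gripper":0.4},{"tx":-22,"ty":8.3,"tz":-15,"yaw":-0.28,"gripper":0.4},{"tx":-28,"ty":10.6,"tz":-15,"yaw":-0.36,"gripper":0.4},{"tx":-34,"ty":12.9,"tz":-15,"yaw":-0.45,"gripper":0.4},{"tx":-39,"ty":14.8,"tz":-15,"yaw":-0.45,"gripper":0.4}]'
python3 -m handwheel '[{"tx":-2,"ty":0,"tz":0,"yaw":0,"gripper":0.4},{"tx":-3.8,"ty":0,"tz":0,"yaw":0,"gripper":0.4},{"tx":-3.8,"ty":0,"tz":0,"yaw":0,"gripper":0.4}]'
python3 - <<'E'
from h import *
for i in range(2):p=shot('wrist','w13')
delta([.578,-.328,.034],1.769)
E
```

```text
t: 24.35
eef_pos: [0.574, -0.2955, 0.1872]
orientation: [0.634, 0.773, 0.0, 0.001]
force: [0.9, 1.0, -1.1]
finger_gap: 0.048
finger_force: 52.6
t: 24.72
eef_pos: [0.5811, -0.3317, 0.1865]
orientation: [0.635, 0.772, -0.0, 0.001]
force: [-0.5, 0.6, -1.7]
finger_gap: 0.0474
finger_force: 52.6
cm [ 0.25 -0.28 15.21] yaw -0.002
```

View pics/w13.png

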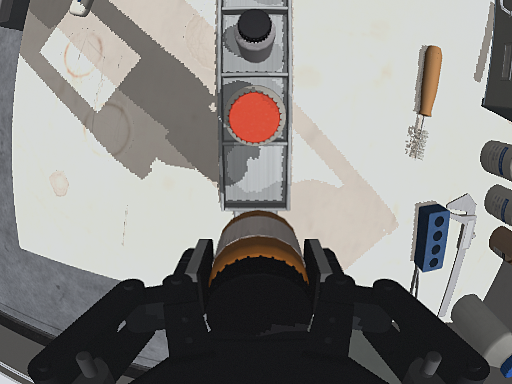

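The jar is held upright, with the flask (254,30) and the red bottle (254,118) in their pockets and pocket 4 empty. I'll lower it.

```bash
python3 -m handwheel '[{"tx":0.1,"ty":-0.3,"tz":5,"yaw":0,"gripper":0.4},{"tx":0.1,"ty":-0.3,"tz":9,"yaw":0,"gripper":0.4},{"tx":0.1,"ty":-0.3,"tz":12.5,"yaw":0,"gripper":0.4},{"tx":0.1,"ty":-0.3,"tz":14.5,"yaw":0,"gripper":0.4},{"tx":0.1,"ty":-0.3,"tz":15.3,"yaw":0,"gripper":0.4},{"tx":0.1,"ty":-0.3,"tz":15.3,"yaw":0,"gripper":0.4},{"tx":0.1,"ty":-0.3,"tz":15.3,"yaw":0,"gripper":0.4}]'
```

```text
t: 25.7
eef_pos: [0.5784, -0.3293, 0.0335]
orientation: [0.634, 0.773, 0.0, 0.0]
force: [-2.2, 5.2, 1.0]
finger_gap: 0.0481
finger_force: 52.8
```

```bash
python3 -m handwheel '[{"tx":0.1,"ty":0,"tz":0.1,"yaw":0,"gripper":0.4},{"tx":0.1,"ty":0,"tz":0.1,"yaw":0,"gripper":0.4}]'
```

```text
t: 25.95
eef_pos: [0.5784, -0.3292, 0.0333]
orientation: [0.634, 0.773, 0.0, 0.001]
force: [-4.4, 3.2, 6.1]
finger_gap: 0.0479
finger_force: 53.3
```

Seated. I'll release it, rise, and check.

```bash
python3 -m handwheel '[{"tx":0,"ty":0,"tz":0,"yaw":0,"gripper":1},{"tx":0,"ty":0,"tz":0,"yaw":0,"gripper":1},{"tx":0,"ty":0,"tz":0,"yaw":0,"gripper":1},{"tx":0,"ty":0,"tz":0,"yaw":0,"gripper":1},{"tx":0,"ty":0,"tz":-4,"yaw":0,"gripper":1},{"tx":0,"ty":0,"tz":-9,"yaw":0,"gripper":1},{"tx":0,"ty":0,"tz":-15,"yaw":0,"gripper":1},{"tx":-4,"ty":0,"tz":-19,"yaw":0,"gripper":1},{"tx":-7,"ty":0,"tz":-22,"yaw":0,"gripper":1},{"tx":-7,"ty":0,"tz":-22,"yaw":0,"gripper":1}]'
python3 - <<'E'
from h import *
p=shot('wrist','w14');q=shot('side','s14')
cv2.imwrite('pics/f.png',np.hstack([p['pixels'][0:300,180:330],cv2.resize(q['pixels'][180:330,215:325],(220,300))])[:,:,::-1])
E
```

```text
t: 27.2
eef_pos: [0.5922, -0.4006, 0.255]
orientation: [0.635, 0.772, -0.0, 0.003]
force: [0.6, -0.8, -0.8]
finger_gap: 0.0854
finger_force: 0.0
```

View pics/f.png

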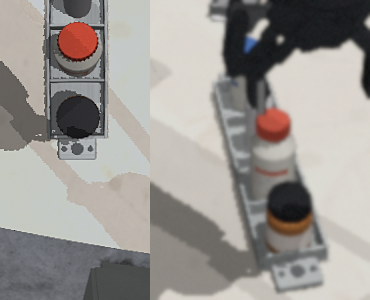

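The red bottle and the jar stand upright in pockets 3 and 4. The jar's lid is at wrist pixel (257,117), so I'll check its position once against the pocket.

Run:
```python
from h import *
w=dict(np.load('pics/w14.npz'))
print(world(w,257.5,117,.077,True),world(w,258,41,.118,True))
print(ctrl.state()['force'].round(1) , ctrl.job_done())
```

```text
[ 0.5798 -0.3376  0.077 ] [ 0.566 -0.265  0.118]
the job is handed in; nothing more can be done
[ 0.   1.  -0.7] None
```

The job is handed in. All four samples stand in the rack in order from the post: small bottle, slim flask, large bottle, squat jar. The last pictures showed the red bottle and jar upright in their pockets; the jar's lid measured about 10 mm off the pocket's estimated centre, so it may stand close to a wall.

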